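Hold down the tripped starter's recessed reset with a pin punch

ROBOT

A 6-joint arm with a two-finger parallel gripper is mounted at the origin on the work surface. World frame = base frame: x ahead of the robot, y to its left, z up, the work surface at z = 0. Lengths are in mm, angles in rad, forces in N, time in s.
With the tool pointing down it reaches from about 400 to 925 mm from the base axis. Payload 12.5 kg.
Tool frame: the origin (TCP) lies midway between the tips of the shut fingers; the grasp point (between the pads) lies 19 mm behind it (env.pinch_z is the z of the grasp point in the tool frame, in mm); z points along the fingers, y is the line along which they close (so a half turn about z gives the same grasp; the last joint's range is limited). The gripper opens to 95 mm and grips with 3 to 60 N. Pads are 20 mm wide; open, the fingers measure 119 mm over their backs; the gripper's body (75 mm by 180 mm) begins 59 mm behind the grasp point.
Start: joints at [1.192, 0.491, 1.559, -0, 1.092, -0.106], TCP at [168.375, 601.911, 214.661] pointing down, gripper open.
Joint ranges: [-3.1, 3.1], [-0.84, 2.19], [0.05, 2.79], [-1.13, 4.28], [0.06, 2.93], [-2.69, 2.69]. Speed limits (rad/s): [2.22, 2.22, 2.79, 3.14, 3.14, 3.14].

INTERFACE

Orientations are given as [roll, pitch, yaw] about the fixed x, y, z axes, in that order (R = Rz(yaw) Ry(pitch) Rx(roll)).
In Python, from cell import env, eyes gives the robot as it stands.
- The arm moves only by the shell command python3 -m inch 'ROWS'. ROWS is JSON, a list of rows, each a list of 3 entries, a list of its own where there are three numbers: the shift along the tool's x, y, z in units of 60 mm (1.0 is 60 mm), then the turn about the tool's z in units of 5 degrees (1.0 is 5 degrees), then the closure, from -1 (fully open) to 1 (shut). In form: [[[tx, ty, tz], turn, claw], ...]. A call has exactly 10 rows; each row shifts and turns the commanded pose from where the row before left it, along the tool's axes as they then stand; what a row does not reach is not made up. A row lasts 1/8 s, in which the tool goes at most 62.5 mm and 10.7 degrees, less where a joint would pass 70% of its speed; a pose out of reach is approached as far as the arm can. A call is refused whole if a number of a shift passes 1 or a number of a turn 1, either way. A call with a gripper value outside its range is refused whole. The fingers move at their own pace and stop on an object; the grip force is fixed at half the most. Time passes only in rows, so rows that do not move let the fingers close, or fill a call up. It gives the time, the measured TCP pose, the force, the opening and the grip force at its end, in the units of the state.
- env.state(): the state, without advancing time (a new reading comes with each control period).
- eyes.read_camera(name): name is "side" or "top"; returns a dict with "pixels" (384x512x3 uint8, red, green, blue), "fx", "fy", "cx", "cy" (pixels), "extrinsics" (4x4, takes a point from world to camera coordinates). Camera axes: x right, y down, z forward; pixel columns grow to the right and rows downward; lengths in mm; the calibration is good to about 2 mm. A picture is of the moment at which its call begins. There is no depth.
- env.job_done(): hands the job in; it is judged then, once.
Trained networks look in a picture, given as the dict that the camera call returned (one of the last four; its "shot" number tells which), for a name from the list of things; names that differ only in an ending like _2 or _b are one class to them, and where a whole thing is asked for, a point or a joint stands for the part that bears it (a point fixed in the world has none). Each returns a list of dicts, best first, with "score" (0 to 1); they miss things now and then, are a little off and sometimes report something else, mostly with a low value. They report only what shows in the picture. A call takes as long as a camera call.
- eyes.boxes_of(name, picture): "centre" ([row, column] in pixels, amid what is visible of it).
- eyes.cut_out(name, picture): "mask" (384x512 bool, what is visible of it) and "centre" ([row, column] in pixels, amid what is visible of it).
- eyes.spot_point(name, picture): "centre" ([row, column] in pixels: a listed point, or the origin of a listed thing).
The state is a dict: "t": time; "joints": joint angles; "qvel": joint speeds; "tau": joint torques, N m; "eef_pos": TCP position; "tcp_rot": TCP orientation; "ft_force": force on the tool from outside, world axes, zero at the start; "moment": the same for the moment, N m; "opening": opening from 0.0 (shut) to 1.0 (fully open); "grip_force": force on a finger pad.
Only numpy, scipy, OpenCV 4.12 (cv2) and the standard library are available. Lean on these libraries where they do the work, as an engineer would, in place of code of your own. Each camera call takes 0.05 s, during which the arm holds its last target. There are 200 camera calls.

TASK

The drill press has tripped its overload, and the relay only takes a reset while its button is held in. On the grey control desk, slide the dust shutter fully open, take the pin punch out of the blue tool rack and, with its thin end through the uncovered port, press the recessed reset button right down, firmly but without ramming it. Finish while still holding the punch in the gripper with the button down; do not press start or stop, and leave the other tools and things on the bench where they are.

Things in the scene. Friction and masses are not known exactly. Their poses are not given: they have to be found in the camera images.
- console: The drill press's control desk, fixed: grey box 180 (x) by 280 (y) mm; its aluminium panel slopes 0.2 rad, 57 mm above the bench at its -x (robot) edge, 93 mm at the back. Origin: middle of its underside, z up, y along the panel's level direction; turned up to 0.3 rad. Shuttered reset port 20 mm to +y of the panel's middle; stop and start 90 mm to -y; lamp and fixed selector near the back edge.
- reset_port (a point): Centre of the reset port, a round 15 mm hole (2 mm chamfer) in the bright steel plate (60 x 96 x 4 mm) on the panel; the point is on the plate's upper face, about 79 mm above the bench, hidden by the shutter at the start. Axes are the desk's, not tilted. The hole's axis is square to the sloping panel; the desk is hollow below. The button's face is 28 mm below along that axis.
- shutter (a joint): How far the dust shutter has slid, m: 0 shut, 0.038 fully open (stop), starts between 0 and 0.006. It slides along the desk's +y in guides that stand 6 mm above the bright plate, stiffly (about 1.5 N), and stays where it is left.
- shutter_tab (a point): Top centre of the shutter's upright tab, to push or pinch: 22 mm along the slope, 9 mm along y, standing 17 mm above the dark shutter plate (35 x 34 mm, 3 mm thick, upper face 7.5 mm above the panel). Shut, it stands right over the port. Axes: y is the opening direction, z square to the panel, outward, x up the slope.
- reset (a joint): Travel of the reset button, m: 0 out, 0.007 fully down. Spring return: about 2.5 N to start it, 6 N fully down, then a hard stop.
- reset_face (a point): Centre of the face of the recessed reset button, a plain grey plunger 20 mm in diameter, 28 mm under the port when out, on the port's axis; it moves with the button. Axes as for the shutter tab: z is square to the panel, the direction from which to enter.
- rack: Blue sheet-steel tool rack, fixed, 60 (x) by 240 (y) by 75 mm high, open at front and back, turned up to 0.3 rad. Its top plate (4 mm, upper face 75 mm above the bench) has four 10 mm holes along its y at -82.5, -27.5, 27.5 and 82.5 mm, in which tools hang by their shoulders; the last is empty. Origin: middle of its underside.
- pin_punch: The pin punch, plain steel, ~0.13 kg, tallest and slimmest tool in the rack, in any of the first three holes: round body 14 mm in diameter, 90 mm long, upright above the plate; below it a pin 6 mm in diameter, 60 mm long, in the hole. Origin: on its axis at the shoulder between body and pin (on the plate's upper face while racked); z towards its head.
- punch_tip (a point): Flat end of the punch's thin pin, 60 mm below the punch's origin.
- stop (a joint): Travel of the stop button (red, 24 mm in diameter, front of the two at the desk's -y side, 21 mm above the panel), m: 0 out, 0.005 down. Leave alone.
- start (a joint): Travel of the start button (black, 18 mm in diameter, rear of the two at the desk's -y side, 21 mm above the panel), m: 0 out, 0.005 down. Leave alone.
- centre_punch: Bystander in the rack: centre punch, short and thick, body 20 mm in diameter standing 52 mm above the plate, dark steel. Origin at its shoulder.
- stubby_driver: Bystander in the rack: stubby screwdriver, black handle 32 mm in diameter standing 52 mm above the plate, very short blade. Origin at its shoulder.
- hammer: Bystander: hammer lying on the bench to the left of the desk.
- wrench: Bystander: wrench lying on the bench behind the rack.
- oil: Bystander: white bottle 56 mm in diameter, 130 mm tall, standing behind the gap between rack and desk.
- jar: Bystander: glass jar with steel cap, 68 mm in diameter, 85 mm tall, standing behind the rack.

How it is judged (in metres and radians):
On the way, in this order (a step that is already met when the one before it is completed fails the run):
1. the shutter has been slid open, off the port (value of joint shutter above 0.032 m), for 0.2 s.
2. the gripped punch's pin, through the port, has pressed the reset button down (value of joint shutter above 0.032 m and value of joint reset above 0.005 m and contact force between pin_punch and reset above 1.5 N and contact force between the fingers and pin_punch above 2 N and distance between punch_tip and reset_face below 0.01 m), for 0.5 s.
At the end, for the whole second after the job is handed in: The shutter is open by more than 32 of its 38 mm; the reset button is down by more than 5 of its 7 mm, pushed by the punch (more than 1.5 N) with the pin's end within 10 mm of the centre of the button's face; and the fingers grip the punch (more than 2 N). This holds through the last second (all of step 2); the arm keeps its last pose, push and grip.
It fails at once if start or stop is pressed (value of joint any of start, stop above 0.0025 m).
It fails at once if the reset button is rammed (more than 40 N) (contact force between pin_punch and reset above 40 N).
It fails at once if another tool or thing is moved by more than 30 mm (distance of any of centre_punch, stubby_driver, hammer, wrench, oil, jar from where it was at the start of the episode above 0.03 m).
It also fails if it takes over 58 s, if anything falls off the work surface, if the arm or the gripper's body presses on something with over 40 N, if the wrist force passes 120 N, or if a joint passes its speed limit or range.

## Working session

There is one attempt and no reset: what is moved stays moved. The work goes in short steps, Python scripts to look and compute and a shell command to move; the robot and the scene stay as the last step left them, time stands still between calls to the robot, and variables do not carry over. Pictures are saved under pics/ and viewed, at most 10 in all, crops included, and the job is handed in when it is done.

```bash
ls; mkdir -p pics
cat > h.py <<'E'
import numpy as np, cv2
from cell import env, eyes
def ray(p,rc):
    E=np.array(p["extrinsics"]);R=E[:3,:3];t=E[:3,3]
    d=R.T@np.array([(rc[1]-p["cx"])/p["fx"],(rc[0]-p["cy"])/p["fy"],1.]);return -R.T@t,d/np.linalg.norm(d)
def atz(p,rc,z):
    c,d=ray(p,rc);return c+d*(z-c[2])/d[2]
def tri(obs):
    A=np.zeros((3,3));b=np.zeros(3);rs=[ray(*o) for o in obs]
    for c,d in rs:
        M=np.eye(3)-np.outer(d,d);A+=M;b+=M@c
    x=np.linalg.solve(A,b);return x,max(np.linalg.norm((np.eye(3)-np.outer(d,d))@(x-c)) for c,d in rs)
def proj(p,X):
    E=np.array(p["extrinsics"]);c=E[:3,:3]@np.array(X)+E[:3,3];return (p["fy"]*c[1]/c[2]+p["cy"],p["fx"]*c[0]/c[2]+p["cx"])
E
python3 - <<'E'
from h import *
np.set_printoptions(precision=1,suppress=True)
P={n:eyes.read_camera(n) for n in("side","top")}
for n in P:
    cv2.imwrite(f"pics/{n}0.png",P[n]["pixels"][:,:,::-1]); print(n,ray(P[n],(192,256)))
for k in ["console","rack","pin_punch","punch_tip","shutter_tab","reset_port","centre_punch","stubby_driver","stop","start"]:
    o=[]
    for n in P:
        r=eyes.spot_point(k,P[n])
        print(k,n,[(np.round(a["centre"],1).tolist(),round(a["score"],2)) for a in r[:2]])
        if r:o.append((P[n],r[0]["centre"]))
    if len(o)==2: print("   ",*tri(o))
print(env.state(),env.pinch_z)
E
```

```text
pics
side (array([ -56.2, -744.3,  668.7]), array([ 0.6,  0.7, -0.5]))
top (array([ 409. ,   32.8, 1347.2]), array([ 0.2,  0. , -1. ]))
console side [([214.9, 243.2], 0.76)]
console top [([210.2, 253.1], 0.66)]
    [554.4  54.   -5.6] 2.379962913115787
rack side [([289.6, 325.9], 0.76)]
rack top [([225.8, 358.7], 0.9)]
    [ 497.1 -326.9    6.1] 5.501706013810852
pin_punch side [([288.2, 358.6], 0.82)]
pin_punch top [([217.5, 389.7], 0.59)]
    [ 513.3 -411.8   66.1] 5.0909160113824665
punch_tip side [([172.3, 164.8], 0.5), ([305.9, 357.4], 0.49)]
punch_tip top [([224.7, 149.7], 0.65), ([209.7, 249.1], 0.58)]
    [496.7 423.1  12.1] 5.000414309173023
shutter_tab side [([184.2, 236.7], 0.5)]
shutter_tab top [([175.6, 383.9], 0.24)]
    [ 482.1 -242.7  320.4] 143.23588069235433
reset_port side [([187.6, 234.7], 0.79)]
reset_port top [([205.1, 250.9], 0.59)]
    [550.8  67.   88.5] 10.720457674772533
centre_punch side [([266.9, 312.1], 0.74)]
centre_punch top [([227.1, 357.3], 0.52)]
    [ 483.1 -300.5   66.6] 2.1750468939275427
stubby_driver side [([277.4, 337.7], 0.57)]
stubby_driver top [([224.1, 373.9], 0.62), ([226.8, 145.9], 0.32)]
    [ 495.7 -360.    69. ] 1.5850970770711998Traceback (most recent call last):
  File "<stdin>", line 9, in <module>
ValueError: it knows: centre_punch, console, hammer, jar, oil, pin_punch, punch_tip, rack, reset_face, reset_port, shutter_tab, stubby_driver, wrench
```

Run:
```python
from h import *
a=cv2.imread("pics/side0.png");b=cv2.imread("pics/top0.png")
print(env.state(),env.pinch_z)
c=cv2.resize(a[130:330,170:420],None,fx=3,fy=3,interpolation=3);cv2.imwrite("pics/sc.png",c)
c=cv2.resize(b[120:300,190:430],None,fx=3.3,fy=3.3,interpolation=3);cv2.imwrite("pics/tc.png",c)
```

```text
{'t': 0.9, 'joints': array([ 1.19240074e+00,  4.90902273e-01,  1.55889996e+00,  1.83925812e-05,
        1.09168633e+00, -1.05606712e-01]), 'qvel': array([-1.07945194e-03, -7.50193410e-04,  1.57671319e-05, -7.28030336e-04,
        1.59296108e-03,  4.72594385e-04]), 'tau': array([-2.96508821e-03, -6.12463117e+01, -2.58413082e+01,  6.91554928e-02,
        4.46817256e-02, -3.28449732e-05]), 'eef_pos': array([168.37230146, 601.91597065, 214.65954487]), 'tcp_rot': array([ 3.14148742e+00, -5.25963461e-06,  2.86879530e+00]), 'ft_force': array([ 0.07419628, -0.01415229, -0.6599338 ]), 'moment': array([-0.03112221,  0.02422218,  0.01736349]), 'grip_force': 0.0, 'opening': 1.0017886723800573} -18.8
```

View pics/sc.png

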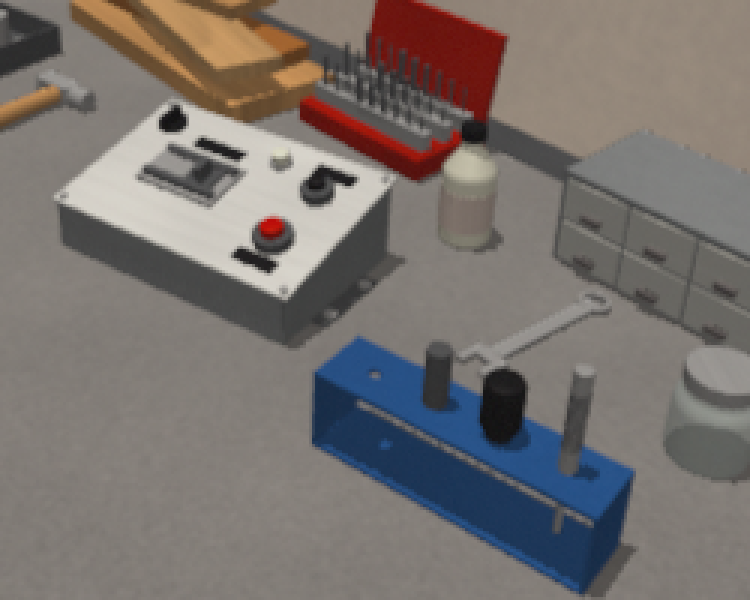

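View pics/tc.png

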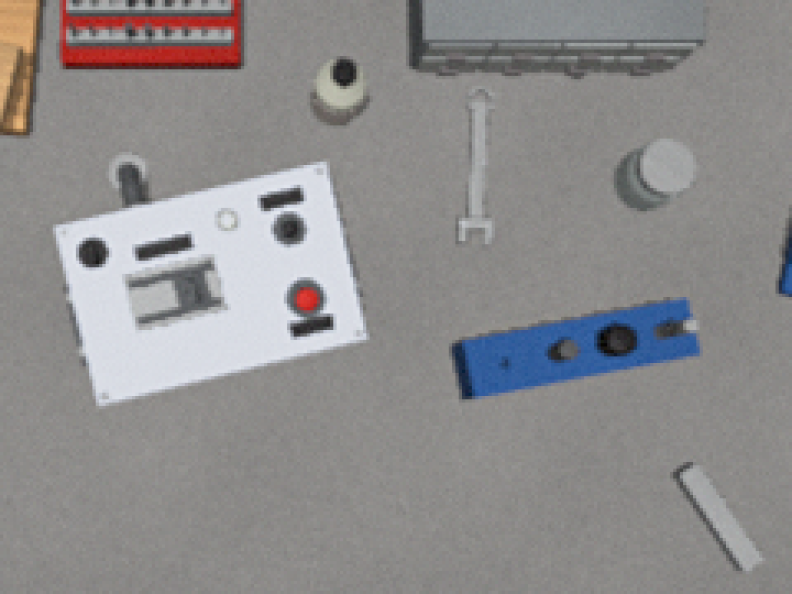

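The console's long axis is turned by about 0.2 rad and its panel corners show clearly. The shutter is shut, with its dark plate at top-crop (197,290). The punch is the tall light tool at the rack's -y end: shoulder at side-crop (568,470), top-crop (662,330). Next I fit the poses from the corners.

Run:
```python
from h import *
from scipy.optimize import least_squares
np.set_printoptions(precision=2,suppress=True)
P={n:eyes.read_camera(n) for n in("side","top")}
def full(n,uv):
    u,v=uv
    return (130+v/3,170+u/3) if n=="side" else (120+v/3.3,190+u/3.3)
Rz=lambda a:np.array([[np.cos(a),-np.sin(a),0],[np.sin(a),np.cos(a),0],[0,0,1]])
def fit(M,obs,x0):
    f=lambda x:np.concatenate([np.subtract(proj(P[n],Rz(x[2])@M[i]+[x[0],x[1],0]),full(n,uv)) for n,i,uv in obs])
    s=least_squares(f,x0,x_scale=[10,10,.1],loss="soft_l1");print(s.x,f(s.x).reshape(-1,2).tolist().__str__()[:0],np.abs(f(s.x)).max(),f(s.x));return s.x
C=np.array([[90,140,93],[90,-140,93],[-90,-140,57],[-90,140,57]])
oc=[("top",0,(55,227)),("top",1,(327,163)),("top",2,(367,338)),("top",3,(98,404)),("side",0,(167,103)),("side",1,(395,178)),("side",2,(290,297)),("side",3,(58,199))]
c=fit(C,oc,[550,60,.2])
K=np.array([[30,120,75],[30,-120,75],[-30,-120,75],[-30,120,75]])
orr=[("top",0,(462,342)),("top",1,(687,298)),("top",2,(700,354)),("top",3,(470,398)),("side",0,(360,338)),("side",1,(633,470)),("side",2,(583,520)),("side",3,(313,373))]
r=fit(K,orr,[500,-330,.2])
for y in(-82.5,-27.5,27.5,82.5):print("hole",y,Rz(r[2])@[0,y,75]+[r[0],r[1],0])
t=.2;n=np.array([-np.sin(t),0,np.cos(t)]);
port=np.array([0,20,75])+4*n; 
print("port",Rz(c[2])@port+[c[0],c[1],0],"n",Rz(c[2])@n)
tab=np.array([0,20,75])+24.5*n;T=Rz(c[2])@tab+[c[0],c[1],0];print("tab shut",T)
for nme in P:
    print(nme,"tab px",proj(P[nme],T),"port",proj(P[nme],Rz(c[2])@port+[c[0],c[1],0]))
    for k in("shutter_tab","reset_port","console","pin_punch","rack"):
        print("  ",k,[(np.round(a["centre"],1).tolist(),round(a["score"],2)) for a in eyes.spot_point(k,P[nme])[:2]])
ci=lambda nme,X:np.round(proj(P[nme],X),1)
H=Rz(r[2])@[0,-82.5,75]+[r[0],r[1],0]
print("punch shoulder/head px",[(n,ci(n,H),ci(n,H+[0,0,90])) for n in P])
S=cv2.cvtColor(P["side"]["pixels"],4);cv2.imwrite("pics/z1.png",np.hstack([cv2.resize(S[165:205,205:255],None,fx=8,fy=12,interpolation=3),cv2.resize(cv2.cvtColor(P["top"]["pixels"],4)[190:230,220:270],None,fx=8,fy=12,interpolation=3)]))
```

```text
[558.75  47.45   0.25]  2.0430127711225055 [ 1.11  1.58  0.41 -1.   -0.89 -0.29 -0.27  2.04 -0.43  1.73 -0.   -0.42
 -0.38 -0.86 -0.19  0.  ]
[ 489.24 -329.39    0.17]  3.752978842586913 [-0.42 -0.35  0.36 -0.23  0.68 -0.02  0.13  0.9  -1.14 -0.84  0.34  0.06
  0.02  3.75 -0.79 -0.28]
hole -82.5 [ 503.51 -410.65   75.  ]
hole -27.5 [ 494.   -356.48   75.  ]
hole 27.5 [ 484.49 -302.3    75.  ]
hole 82.5 [ 474.98 -248.13   75.  ]
port [553.09  66.65  78.92] n [-0.19 -0.05  0.98]
tab shut [549.14  65.65  99.01]
side tab px (np.float64(184.4021457942266), np.float64(238.05956116811262)) port (np.float64(189.73168413248808), np.float64(239.04561875802426))
   shutter_tab [([274.3, 331.9], 0.67), ([184.0, 236.3], 0.41)]
   reset_port [([188.5, 236.5], 0.59)]
   console [([214.3, 245.1], 0.58)]
   pin_punch [([265.6, 309.7], 0.61), ([288.0, 359.8], 0.52)]
   rack [([292.3, 322.6], 0.89)]
top tab px (np.float64(207.9101427165102), np.float64(249.49816073774838)) port (np.float64(207.41535310001666), np.float64(249.36066302746417))
   shutter_tab [([209.5, 245.9], 0.67)]
   reset_port []
   console []
   pin_punch []
   rack [([229.9, 360.3], 0.61)]
punch shoulder/head px [('side', array([286.5, 358.2]), array([253.2, 364.2])), ('top', array([221.2, 389.4]), array([219.1, 399.1]))]
```

View pics/z1.png

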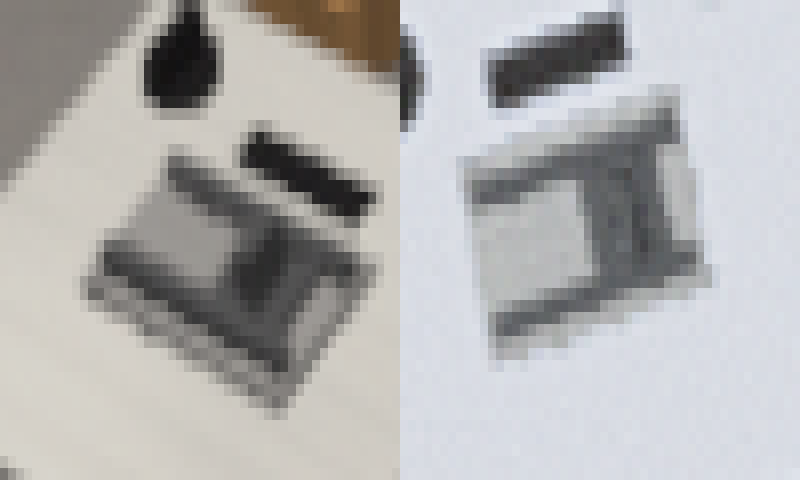

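The zoom shows the shutter shut, with its tab near side px (187,238) and top px (207,250). That matches the console fit to within about 1 px. I'll shut the fingers, turn to the desk's yaw and hover on the -y side of the tab.

```bash
cat >> h.py <<'E'
from scipy.spatial.transform import Rotation as Ro
c=[558.75,47.45,.25]
def con(x,y,z=0):
    s=np.sin(c[2]);k=np.cos(c[2]);return np.array([c[0]+k*x-s*y,c[1]+s*x+k*y,z])
def rot(): return Ro.from_euler("xyz",env.state()["tcp_rot"]).as_matrix()
def to(X,turn=0):
    R=rot()@Ro.from_euler("z",turn*5,degrees=True).as_matrix()
    d=R.T@(np.array(X)-env.state()["eef_pos"]);print("units",np.round(d/60,3),"R y",R[:,1].round(3))
def turn_for(ang):  # turn units so tool y points along world angle ang (mod pi)
    y=rot()[:,1];d=-(ang-np.arctan2(y[1],y[0]));d=(d+np.pi/2)%np.pi-np.pi/2;return np.degrees(d)/5
E
python3 - <<'E'
from h import *
t=turn_for(np.pi/2+.25);print(t);to(con(-4,-8,160),t)
E
```

```text
-5.991521112028467
units [ -3.951 -10.696   0.91 ] R y [-0.247  0.969  0.   ]
```

```bash
python3 -m inch '[[[0,0,0],-1,1],[[0,0,0],-1,1],[[0,0,0],-1,1],[[0,0,0],-1,1],[[0,0,0],-1,1],[[0,0,0],-1,1],[[-0.36,-0.97,0],0,1],[[-0.36,-0.97,0],0,1],[[-0.36,-0.97,0],0,1],[[-0.36,-0.97,0],0,1]]'; python3 -m inch '[[[-0.36,-0.97,0],0,1],[[-0.36,-0.97,0],0,1],[[-0.36,-0.97,0],0,1],[[-0.36,-0.97,0],0,1],[[-0.36,-0.97,0],0,1],[[-0.36,-0.97,0.2],0,1],[[-0.36,-0.97,0.3],0,1],[[0,0,0.4],0,1],[[0,0,0],0,1],[[0,0,0],0,1]]'
python3 - <<'E'
from h import *
print(turn_for(np.pi/2+.25));to(con(-4,-8,92))
P={n:eyes.read_camera(n) for n in("side","top")}
T=np.array(env.state()["eef_pos"]);[print(n,proj(P[n],T)) for n in P]
cv2.imwrite("pics/z2.png",np.hstack([cv2.resize(P[n]["pixels"][a:a+80,b:b+80,::-1],None,fx=5,fy=5,interpolation=3) for n,a,b in(("side",140,200),("top",170,210))]))
E
```

```text
t: 2.75
eef_pos: [310.7, 396.3, 214.9]
tcp_rot: [3.141, 0.001, -2.89]
ft_force: [0.2, 0.4, -0.5]
opening: 0.022
grip_force: 0.0
t: 4.0
eef_pos: [555.9, 43.5, 162.2]
tcp_rot: [-3.141, 0.001, -2.89]
ft_force: [0.4, 0.3, 0.1]
opening: 0.005
grip_force: 0.0
0.018264616360223022
units [ 0.006 -0.08   1.17 ] R y [-0.249  0.969 -0.   ]
side (np.float64(167.11701206652415), np.float64(244.25798050932053))
top (np.float64(203.48534154814865), np.float64(255.89429716957483))
```

View pics/z2.png

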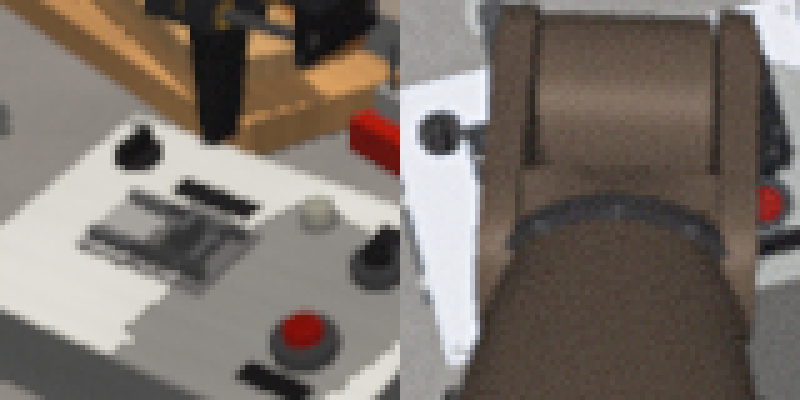

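The fingertips show at side px (168,243.6), as projected, with the tab at about (186,237). I'll go down on its -y side.

```bash
python3 -m inch '[[[0,-0.1,0.2],0,1],[[0,0,0.3],0,1],[[0,0,0.3],0,1],[[0,0,0.2],0,1],[[0,0,0.1],0,1],[[0,0,0.05],0,1],[[0,0,0],0,1],[[0,0.05,0],0,1],[[0,0.05,0],0,1],[[0,0.05,0],0,1]]'
python3 - <<'E'
from h import *
S=env.state();print(S["ft_force"]);to(con(-4,43,92))
P=eyes.read_camera("side");T=S["eef_pos"];print(proj(P,T))
cv2.imwrite("pics/z3.png",cv2.resize(P["pixels"][150:220,200:280,::-1],None,fx=8,fy=8,interpolation=3))
E
```

```text
t: 5.35
eef_pos: [555.1, 46.2, 92.6]
tcp_rot: [3.142, 0.0, -2.891]
ft_force: [-1.0, 0.7, -1.0]
opening: 0.004
grip_force: 0.0
[-1.02922128  0.7286423  -0.97373487]
units [0.002 0.722 0.009] R y [-0.248  0.969  0.   ]
(np.float64(188.20296522237342), np.float64(243.76356484072983))
```

View pics/z3.png

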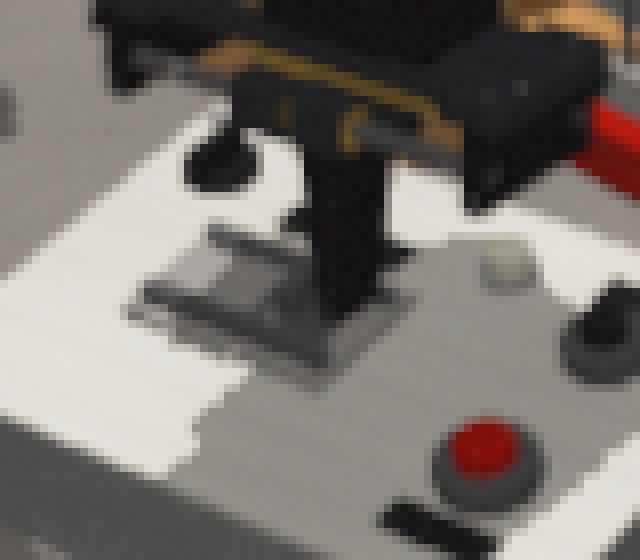

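The finger is down at the tab's -y side (crop (345,310)) and clear of the guides. I'll push along +y.

```bash
python3 -m inch '[[[0,0.08,0],0,1],[[0,0.08,0],0,1],[[0,0.08,0],0,1],[[0,0.08,0],0,1],[[0,0.08,0],0,1],[[0,0.08,0],0,1],[[0,0.08,0],0,1],[[0,0.06,0],0,1],[[0,0,0],0,1],[[0,0,0],0,1]]'; python3 -m inch '[[[0,0.02,0],0,1],[[0,0.02,0],0,1],[[0,0.02,0],0,1],[[0,0.02,0],0,1],[[0,0,0],0,1],[[0,0,0],0,1],[[0,0,0],0,1],[[0,0,0],0,1],[[0,0,0],0,1],[[0,0,0],0,1]]'; python3 -c "
from h import *
to(con(-4,43,92))"
```

```text
t: 6.65
eef_pos: [545.8, 82.0, 92.3]
tcp_rot: [3.141, -0.0, -2.891]
ft_force: [0.4, -0.1, -0.8]
opening: 0.006
grip_force: 0.1
t: 7.9
eef_pos: [544.7, 86.6, 92.4]
tcp_rot: [3.142, 0.0, -2.891]
ft_force: [0.9, -1.3, -0.2]
opening: 0.009
grip_force: 0.3
units [0.001 0.027 0.006] R y [-0.248  0.969  0.   ]
```

```bash
python3 -m inch '[[[0,0.02,0],0,1],[[0,0.02,0],0,1],[[0,0,0],0,1],[[0,0,0],0,1],[[0,0,0],0,1],[[0,0,0],0,1],[[0,0,0],0,1],[[0,0,0],0,1],[[0,0,0],0,1],[[0,0,0],0,1]]'; python3 -m inch '[[[0,0.02,0],0,1],[[0,0.02,0],0,1],[[0,0,0],0,1],[[0,0,0],0,1],[[0,0,0],0,1],[[0,0,0],0,1],[[0,0,0],0,1],[[0,0,0],0,1],[[0,0,0],0,1],[[0,0,0],0,1]]'
```

```text
t: 9.15
eef_pos: [544.1, 88.9, 92.4]
tcp_rot: [3.142, 0.0, -2.891]
ft_force: [-0.3, -0.8, -0.6]
opening: 0.002
grip_force: 0.4
t: 10.4
eef_pos: [543.5, 91.2, 92.4]
tcp_rot: [3.142, 0.0, -2.891]
ft_force: [0.4, -0.0, 0.3]
opening: 0.005
grip_force: 0.3
```

```bash
python3 -m inch '[[[0,0.02,0],0,1],[[0,0.02,0],0,1],[[0,0.02,0],0,1],[[0,0,0],0,1],[[0,0,0],0,1],[[0,0,0],0,1],[[0,0,0],0,1],[[0,0,0],0,1],[[0,0,0],0,1],[[0,0,0],0,1]]'
python3 - <<'E'
from h import *
P=eyes.read_camera("side");T=env.state()["eef_pos"];print(proj(P,T))
cv2.imwrite("pics/z4.png",cv2.resize(P["pixels"][150:220,190:270,::-1],None,fx=8,fy=8,interpolation=3))
E
```

```text
t: 11.65
eef_pos: [542.6, 94.7, 92.4]
tcp_rot: [3.142, 0.0, -2.891]
ft_force: [0.3, -0.5, 0.3]
opening: 0.006
grip_force: 0.3
(np.float64(183.33935376631936), np.float64(230.4595381800264))
```

View pics/z4.png

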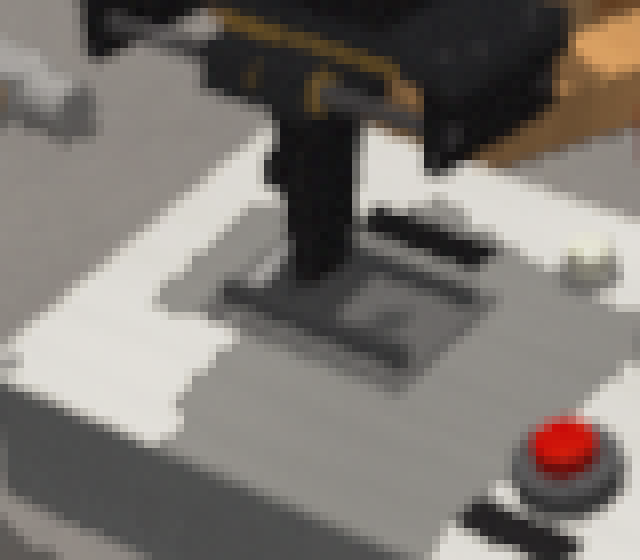

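The shutter has moved with the finger and the port is uncovered around crop (395,318). There is no stop force yet, so I'll push on gently.

```bash
python3 -m inch '[[[0,0.02,0],0,1],[[0,0.02,0],0,1],[[0,0.01,0],0,1],[[0,0,0],0,1],[[0,0,0],0,1],[[0,0,0],0,1],[[0,0,0],0,1],[[0,0,0],0,1],[[0,0,0],0,1],[[0,0,0],0,1]]'
```

```text
t: 12.95
eef_pos: [542.1, 97.0, 92.4]
tcp_rot: [-3.141, 0.0, -2.891]
ft_force: [1.6, -6.5, 0.8]
opening: 0.004
grip_force: 3.3
```

The stop is reached, with 6.7 N against the finger. I'll back off, lift and measure the port.

```bash
python3 -m inch '[[[0,-0.05,0],0,1],[[0,-0.05,0],0,1],[[0,0,-0.3],0,1],[[0,0,-0.8],0,1],[[0,0,-0.9],0,1],[[0,-0.97,-0.3],0,1],[[0,-0.97,0],0,1],[[0,-0.97,0],0,1],[[0,-0.97,0],0,0],[[0,-0.97,0],0,0]]'
python3 - <<'E'
from h import *
S=env.state();print(S["joints"].round(2));t=turn_for(.17);print(t);to([503.5,-410.6,101+100],t)
P={n:eyes.read_camera(n) for n in("side","top")}
for k in("reset_port","reset_face","shutter_tab"):
    for n in P:print(k,n,[(np.round(a["centre"],1).tolist(),round(a["score"],2)) for a in eyes.spot_point(k,P[n])[:2]])
p=con(0,20,75)+4*np.array([-.19,-.05,.98]);[print(n,"pred port",proj(P[n],p)) for n in P]
cv2.imwrite("pics/z5.png",np.hstack([cv2.resize(P[n]["pixels"][a:a+40,b:b+50,::-1],None,fx=8,fy=12,interpolation=2) for n,a,b in(("side",165,205),("top",190,220))]))
E
```

```text
t: 14.2
eef_pos: [615.7, -191.9, 230.4]
tcp_rot: [3.141, 0.0, -2.891]
ft_force: [0.5, -0.1, 0.4]
opening: 0.16
grip_force: 0.0
[-0.4   0.51  1.49  0.    1.15 -2.23]
-17.07409223472879
units [3.276 2.46  0.488] R y [-0.986 -0.169 -0.   ]
reset_port side [([189.5, 237.4], 0.98)]
reset_port top [([212.4, 247.2], 0.91)]
reset_face side [([168.9, 167.8], 0.29)]
reset_face top [([218.4, 387.2], 0.16)]
shutter_tab side [([180.7, 226.1], 0.49)]
shutter_tab top [([209.8, 238.7], 0.49)]
side pred port (np.float64(189.7391140128476), np.float64(239.03787728270333))
top pred port (np.float64(207.42831767392445), np.float64(249.36652858278472))
```

View pics/z5.png

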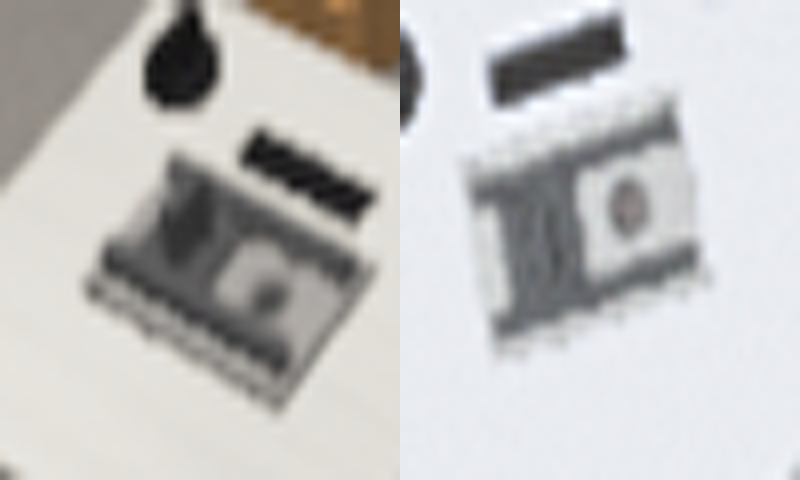

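The shutter is fully open. The port's hole shows at side px (188.9,237.6) and top px (206.8,248.2). The network's top reading is 5 rows off the picture, so I'll use my own readings.

```bash
python3 - <<'E'
from h import *
P={n:eyes.read_camera(n) for n in("side","top")}
m={"side":(188.9,237.6),"top":(206.8,248.25)}
# darkest blob centroid for subpixel
for n,(r,cc) in m.items():
    g=cv2.cvtColor(P[n]["pixels"],cv2.COLOR_RGB2GRAY).astype(float);r0,c0=int(round(r)),int(round(cc));w=g[r0-3:r0+4,c0-3:c0+4]
    print(w.astype(int)); 
    for k in(0,.5): print(n,"z79",atz(P[n],(r+k,cc+k),79))
print(tri([(P[n],m[n]) for n in P]), con(0,20)); print(turn_for(.17))
E
python3 -m inch '[[[0,0,0],-1,0],[[0,0,0],-1,0],[[0,0,0],-1,0],[[0,0,0],-1,0],[[0,0,0],-1,0],[[0,0,0],-1,0],[[0,0,0],-1,0],[[0,0,0],-1,0],[[0,0,0],-1,0],[[0,0,0],-1,0]]'
python3 -c "
from h import *
t=turn_for(.17);print(t);to([503.5,-410.6,201],t)"
```

```text
[[168 168 169 170 162 133  99]
 [168 167 162 160 158 155 142]
 [168 154 135 124 124 134 153]
 [158 130  98  82  85 103 142]
 [134 110  81  80  89 123 159]
 [105 104 102 113 131 155 171]
 [ 90  96 106 118 131 149 163]]
side z79 [552.68291924  73.20923966  79.        ]
side z79 [552.02593723  69.89274748  79.        ]
[[200 204 197 188 194 206 209]
 [213 181 137 121 147 175 202]
 [202 154 123 130 132 153 192]
 [193 137 122 138 132 139 184]
 [207 159 111 123 132 148 188]
 [213 191 155 138 166 191 205]
 [211 208 201 197 199 206 209]]
top z79 [555.20133854  70.42021922  79.        ]
top z79 [553.48282523  68.72092221  79.        ]
(array([553.60131638,  71.41039049,  79.70812333]), np.float64(1.818571425896648)) [553.80192081  66.82824843   0.        ]
-17.057608453043994
t: 15.95
eef_pos: [633.8, -105.2, 218.8]
tcp_rot: [-3.089, -0.126, -2.176]
ft_force: [-0.3, -0.1, 0.4]
opening: 0.499
grip_force: 0.0
-8.808468530031707
units [4.575 2.952 1.032] R y [-0.985 -0.163  0.05 ]
```

```bash
python3 -m inch '[[[0,0,0],1,0],[[0,0,0],1,0],[[0,0,0],1,0],[[0,0,0],1,0],[[0,0,0],1,0],[[0,0,0],1,0],[[0,0,0],1,0],[[0,0,0],1,0],[[0,0,0],1,0],[[0,0,0],1,0]]'
python3 -c "
from h import *
print(env.state()['joints'].round(2),rot().round(3));t=turn_for(.17)+36;print(t);to([503.5,-410.6,201],t)"
```

```text
t: 17.2
eef_pos: [633.6, -105.7, 218.8]
tcp_rot: [-3.012, -0.041, -3.053]
ft_force: [0.2, 0.1, -1.4]
opening: 0.5
grip_force: 0.0
[-0.21  0.52  1.5  -0.15  1.12 -1.81] [[-0.995 -0.093 -0.029]
 [-0.089  0.987 -0.132]
 [ 0.041 -0.129 -0.991]]
53.130943248566865
units [4.565 2.951 1.027] R y [-0.985 -0.163  0.05 ]
```

Joint 6 ran into its limit and left the tool tilted 0.13 rad. This does no harm if the tool's y is level: the pads then still close square on the upright punch. I'll turn the other way, until tool y is horizontal.

```bash
cat >> h.py <<'E'
def to_g(G,turn=0): # grasp point target
    R=rot();to(np.array(G)-R[:,2]*env.pinch_z,turn)
def level():
    R=rot();return np.degrees(np.arctan2(R[2,1],-R[2,0]))/5
E
python3 -m inch '[[[0,0,0],1,0],[[0,0,0],1,0],[[0,0,0],1,0],[[0,0,0],1,0],[[0,0,0],1,0],[[0,0,0],1,0],[[0,0,0],1,0],[[0,0,0],1,0],[[0,0,0],1,0],[[0,0,0],1,0]]'
python3 -m inch '[[[0,0,0],1,0],[[0,0,0],1,0],[[0,0,0],1,0],[[0,0,0],1,0],[[0,0,0],1,0],[[0,0,0],1,0],[[0,0,0],1,0],[[0,0,0],1,0],[[0,0,0],1,0],[[0,0,0],1,0]]'
python3 -c "
from h import *
print(env.state()['joints'].round(2),rot().round(3));R=rot()
for t in np.arange(-4,5,.5):
    Q=R@Ro.from_euler('z',5*t,degrees=True).as_matrix();print(t,Q[2,1].round(3),end='; ')
to_g([503.5,-410.6,220],1.5);to_g([503.5,-410.6,120],1.5)"
```

```text
t: 18.45
eef_pos: [633.6, -105.8, 218.8]
tcp_rot: [-3.027, 0.073, 2.365]
ft_force: [0.3, 0.4, -0.2]
opening: 0.496
grip_force: 0.0
t: 19.7
eef_pos: [633.6, -105.8, 218.9]
tcp_rot: [-3.124, 0.134, 1.489]
ft_force: [-0.2, 0.8, 0.1]
opening: 0.497
grip_force: 0.0
[-0.21  0.52  1.5  -0.15  1.12 -0.06] [[ 0.081  0.996 -0.028]
 [ 0.988 -0.084 -0.132]
 [-0.134 -0.017 -0.991]]
-4.0 -0.062; -3.5 -0.057; -3.0 -0.052; -2.5 -0.046; -2.0 -0.04; -1.5 -0.035; -1.0 -0.029; -0.5 -0.023; 0.0 -0.017; 0.5 -0.012; 1.0 -0.006; 1.5 0.0; 2.0 0.006; 2.5 0.012; 3.0 0.018; 3.5 0.024; 4.0 0.029; 4.5 0.035; units [-5.378 -1.041  1.028] R y [ 0.977 -0.212  0.   ]
units [-5.152 -1.041  2.679] R y [ 0.977 -0.212  0.   ]
```

```bash
python3 -m inch '[[[0,0,0],1,0],[[0,0,0],0.5,0],[[-0.9,-0.17,0.17],0,0],[[-0.9,-0.17,0.17],0,0],[[-0.9,-0.17,0.17],0,0],[[-0.9,-0.17,0.17],0,0],[[-0.9,-0.18,0.17],0,0],[[-0.88,-0.18,0.17],0,0],[[0,0,0],0,0],[[0,0,0],0,0]]'
python3 - <<'E'
from h import *
print(env.state()['joints'].round(2));to_g([503.5,-410.6,220]);to_g([503.5,-410.6,120])
P=eyes.read_camera("side");print(proj(P,env.state()["eef_pos"]))
cv2.imwrite("pics/z6.png",cv2.resize(P["pixels"][190:310,290:430,::-1],None,fx=5,fy=5,interpolation=2))
E
```

```text
t: 20.95
eef_pos: [503.8, -413.7, 201.5]
tcp_rot: [-3.141, 0.135, 1.359]
ft_force: [0.3, -0.8, 0.6]
opening: 0.502
grip_force: 0.0
[-0.74  0.52  1.55 -0.14  1.01 -0.46]
units [ 0.008 -0.016  0.001] R y [ 0.978 -0.21  -0.001]
units [ 0.232 -0.015  1.653] R y [ 0.978 -0.21  -0.001]
(np.float64(238.99385691195124), np.float64(368.1084882232551))
```

View pics/z6.png

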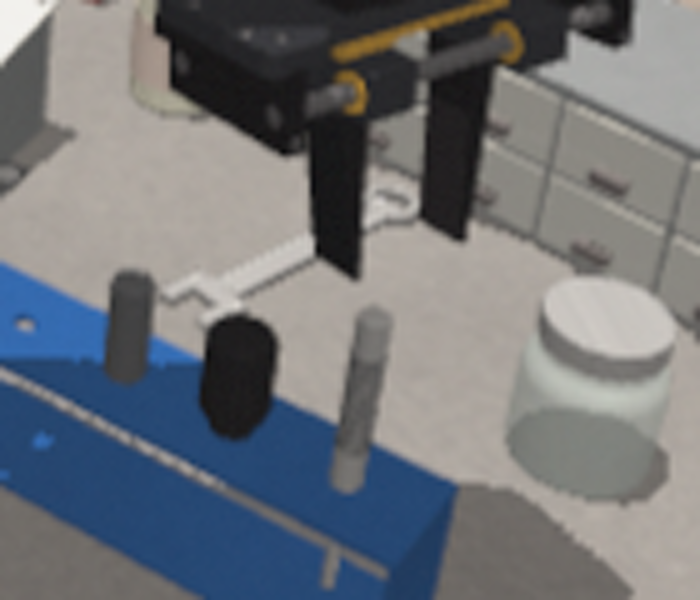

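The fingertips straddle the punch axis: their midpoint is at crop (393,248), the punch head at (375,318). The stubby driver is clear of both fingers. I'll descend vertically and close.

```bash
python3 -m inch '[[[0.04,-0.01,0.3],0,0],[[0.04,0,0.3],0,0],[[0.04,0,0.3],0,0],[[0.04,0,0.3],0,0],[[0.04,0,0.25],0,0],[[0.03,0,0.2],0,0],[[0,0,0],0,0],[[0,0,0],0,1],[[0,0,0],0,1],[[0,0,0],0,1]]'
python3 -m inch '[[[0,0,0],0,1],[[0,0,0],0,1],[[0,0,0],0,1],[[0,0,0],0,1],[[0,0,-0.1],0,1],[[0,0,-0.1],0,1],[[-0.05,0,-0.4],0,1],[[-0.05,0,-0.4],0,1],[[-0.05,0,-0.4],0,1],[[0,0,0],0,1]]'
python3 - <<'E'
from h import *
S=env.state();print(S["ft_force"]);R=rot();G=S["eef_pos"]+R[:,2]*env.pinch_z;print(R.round(3),G)
P={n:eyes.read_camera(n) for n in("side","top")}
for n in P:
    print(n,"grasp px",proj(P[n],G),"pred tip(vertical)",proj(P[n],G-[0,0,105]),"head",proj(P[n],G+[0,0,45]))
    print([(np.round(a["centre"],1).tolist(),round(a["score"],2)) for k in("punch_tip","pin_punch") for a in eyes.spot_point(k,P[n])[:2]])
r,cc=map(int,proj(P["side"],G-[0,0,40]));r0,c0=r-65,cc-70;print(r0,c0)
cv2.imwrite("pics/z7.png",cv2.resize(P["side"]["pixels"][r0:r0+130,c0:c0+140,::-1],None,fx=4.5,fy=4.5,interpolation=2))
E
```

```text
t: 22.25
eef_pos: [502.8, -414.3, 102.0]
tcp_rot: [3.141, 0.135, 1.358]
ft_force: [-0.1, -0.4, 0.2]
opening: 0.241
grip_force: 0.0
t: 23.5
eef_pos: [503.2, -412.1, 187.2]
tcp_rot: [3.141, 0.136, 1.358]
ft_force: [0.4, 0.0, -1.5]
opening: 0.142
grip_force: 30.0
[ 0.37047593  0.00711161 -1.51883966]
[[ 0.209  0.978 -0.028]
 [ 0.968 -0.211 -0.133]
 [-0.135  0.001 -0.991]] [ 503.72568839 -409.57254135  205.8429195 ]
side grasp px (np.float64(236.41416415480157), np.float64(366.71641143701754)) pred tip(vertical) (np.float64(277.00433021017955), np.float64(359.53195771506387)) head (np.float64(217.27560364419966), np.float64(370.10393397401907))
[([275.9, 357.4], 0.67), ([170.8, 163.5], 0.27), ([257.4, 362.1], 0.53)]
top grasp px (np.float64(217.91004186509517), np.float64(403.61958212237437)) pred tip(vertical) (np.float64(220.58727430220142), np.float64(391.703595145094)) head (np.float64(216.6089671225946), np.float64(409.4104837539346))
[([175.5, 381.3], 0.17), ([211.5, 237.5], 0.66), ([222.6, 375.3], 0.3)]
187 293
```

View pics/z7.png

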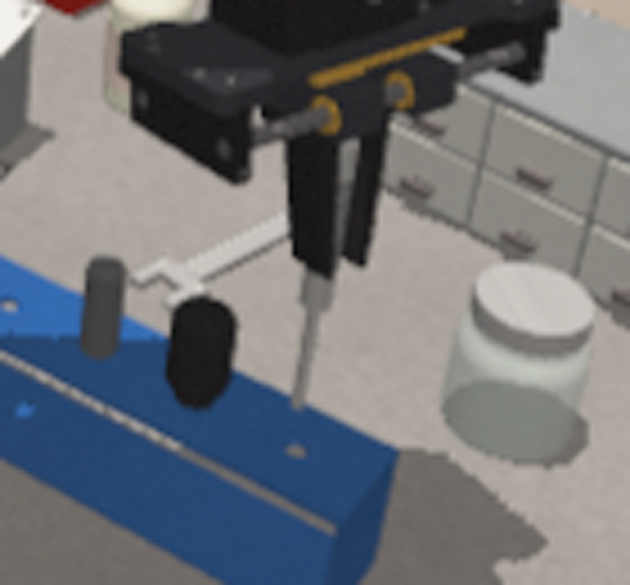

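The punch is gripped and upright. Its tip is at side px (276.9,358.7), within 1 px of the prediction. I'll lift and carry it over to the port.

```bash
python3 -m inch '[[[-0.12,0,-0.9],0,1],[[-0.05,0,-0.35],0,1],[[0,0,0],0,1],[[0,0,0],0,1],[[0,0,0],0,1],[[0,0,0],0,1],[[0,0,0],0,1],[[0,0,0],0,1],[[0,0,0],0,1],[[0,0,0],0,1]]'
python3 -c "
from h import *
to_g([555,69.5,105.5+160]);to_g([555,69.5,105.5+105])"
```

```text
t: 25.05
eef_pos: [503.3, -411.9, 261.7]
tcp_rot: [-3.141, 0.135, 1.358]
ft_force: [0.4, -0.0, -1.0]
opening: 0.14
grip_force: 30.0
units [ 7.944 -0.849 -0.828] R y [ 0.978 -0.211 -0.   ]
units [ 8.067 -0.848  0.08 ] R y [ 0.978 -0.211 -0.   ]
```

```bash
python3 -m inch '[[[0.5,-0.05,-0.05],0,1],[[0.94,-0.1,-0.1],0,1],[[0.94,-0.1,-0.1],0,1],[[0.94,-0.1,-0.1],0,1],[[0.94,-0.1,-0.1],0,1],[[0.94,-0.1,-0.1],0,1],[[0.94,-0.1,-0.1],0,1],[[0.9,-0.1,-0.09],0,1],[[0.6,-0.06,-0.05],0,1],[[0.3,-0.04,-0.04],0,1]]'
python3 -m inch '[[[0.03,0,0.2],0,1],[[0.03,0,0.2],0,1],[[0.03,0,0.2],0,1],[[0.03,0,0.2],0,1],[[0,0,0.1],0,1],[[0,0,0],0,1],[[0,0,0],0,1],[[0,0,0],0,1],[[0,0,0],0,1],[[0,0,0],0,1]]'
python3 - <<'E'
from h import *
S=env.state();R=rot();G=S["eef_pos"]+R[:,2]*env.pinch_z;tip=G-[0,0,105.5];print(S["joints"].round(2),"tip",tip)
P=eyes.read_camera("side");print("pred tip",proj(P,tip));
print([(k,np.round(a["centre"],1).tolist(),round(a["score"],2)) for k in("punch_tip","pin_punch","reset_port") for a in eyes.spot_point(k,P)[:2]])
r,cc=map(int,proj(P,tip));r0,c0=r-30,cc-30;print(r0,c0)
cv2.imwrite("pics/z8.png",cv2.resize(P["pixels"][r0:r0+60,c0:c0+60,::-1],None,fx=10,fy=10,interpolation=2))
E
```

```text
t: 26.3
eef_pos: [554.4, 68.5, 247.0]
tcp_rot: [-3.141, 0.135, 1.36]
ft_force: [-0.3, 0.3, -0.9]
opening: 0.143
grip_force: 30.0
t: 27.55
eef_pos: [554.3, 66.7, 192.6]
tcp_rot: [-3.141, 0.135, 1.358]
ft_force: [0.2, -0.2, -0.8]
opening: 0.139
grip_force: 30.0
[ 0.06  0.44  1.72 -0.15  1.02  0.36] tip [554.8605949   69.19827122 105.77040601]
pred tip (np.float64(181.34978553201486), np.float64(238.82375207285187))
[('punch_tip', [179.3, 237.8], 0.51), ('pin_punch', [164.5, 236.2], 0.49), ('reset_port', [190.2, 237.4], 0.97)]
151 208
```

View pics/z8.png

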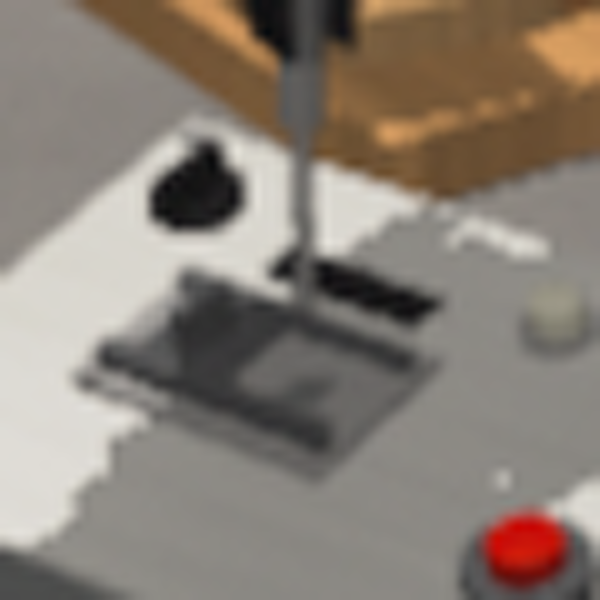

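The tip shows at side px (180.8,238.3), half a pixel from the prediction, so pixel indices need +0.5. The hole is dead below it, at about (189.2,238.2).

Run:
```python
from h import *
P={n:eyes.read_camera(n) for n in("side","top")}
print([atz(P["side"],q,79) for q in((189.9,238.7),(189.4,238.4),(189.9,237.9))],[atz(P["top"],q,79) for q in((207.4,248.4),(207.3,248.7))])
```

```text
[array([551.60166715,  66.40151038,  79.        ]), array([552.71702463,  69.32408629,  79.        ]), array([549.76285692,  67.91469672,  79.        ])] [array([553.14755868,  69.91007624,  79.        ]), array([553.48375293,  68.89081268,  79.        ])]
```

```bash
python3 -m inch '[[[0,-0.01,0.1],0,1],[[0.01,0,0.1],0,1],[[0.01,0,0.1],0,1],[[0.01,0,0.1],0,1],[[0.01,0,0.03],0,1],[[0,0,0.03],0,1],[[0.01,0,0.03],0,1],[[0,0,0],0,1],[[0,0,0],0,1],[[0,0,0],0,1]]'
python3 -c "
from h import *
S=env.state();G=S['eef_pos']+rot()[:,2]*env.pinch_z;print(G-[0,0,105.5])"
```

```text
t: 29.1
eef_pos: [553.5, 65.9, 163.1]
tcp_rot: [-3.141, 0.135, 1.358]
ft_force: [-0.3, -0.9, -0.7]
opening: 0.14
grip_force: 30.0
[554.05321232  68.3441495   76.21753532]
```

```bash
python3 -m inch '[[[0.01,0,0.04],0,1],[[0,0,0.04],0,1],[[0.01,0,0.04],0,1],[[0,0,0],0,1],[[0,0,0],0,1],[[0,0,0],0,1],[[0,0,0],0,1],[[0,0,0],0,1],[[0,0,0],0,1],[[0,0,0],0,1]]'
```

```text
t: 30.35
eef_pos: [553.5, 66.1, 155.7]
tcp_rot: [-3.141, 0.135, 1.358]
ft_force: [0.3, 0.4, -1.0]
opening: 0.141
grip_force: 30.0
```

Through the port with no contact. On down to just above the button.

```bash
python3 -m inch '[[[0.01,0,0.05],0,1],[[0,0,0.05],0,1],[[0.01,0,0.05],0,1],[[0,0,0.03],0,1],[[0.01,0,0.03],0,1],[[0,0,0.02],0,1],[[0,0,0],0,1],[[0,0,0],0,1],[[0,0,0],0,1],[[0,0,0],0,1]]'
python3 -m inch '[[[0,0,0.02],0,1],[[0.01,0,0.02],0,1],[[0,0,0.02],0,1],[[0,0,0.02],0,1],[[0,0,0],0,1],[[0,0,0],0,1],[[0,0,0],0,1],[[0,0,0],0,1],[[0,0,0],0,1],[[0,0,0],0,1]]'
```

```text
t: 31.6
eef_pos: [553.5, 66.0, 141.8]
tcp_rot: [-3.141, 0.135, 1.358]
ft_force: [-0.2, -1.3, -0.4]
opening: 0.142
grip_force: 30.0
t: 32.85
eef_pos: [553.6, 66.0, 137.0]
tcp_rot: [-3.141, 0.135, 1.358]
ft_force: [1.0, 0.6, 1.7]
opening: 0.144
grip_force: 30.0
```

```bash
python3 -m inch '[[[0,0,0.02],0,1],[[0.01,0,0.02],0,1],[[0,0,0.02],0,1],[[0,0,0.02],0,1],[[0,0,0],0,1],[[0,0,0],0,1],[[0,0,0],0,1],[[0,0,0],0,1],[[0,0,0],0,1],[[0,0,0],0,1]]'
python3 -m inch '[[[0,0,0.015],0,1],[[0,0,0.015],0,1],[[0,0,0],0,1],[[0,0,0],0,1],[[0,0,0],0,1],[[0,0,0],0,1],[[0,0,0],0,1],[[0,0,0],0,1],[[0,0,0],0,1],[[0,0,0],0,1]]'
```

```text
t: 34.1
eef_pos: [553.5, 65.9, 132.1]
tcp_rot: [-3.141, 0.135, 1.358]
ft_force: [2.3, 1.3, 3.5]
opening: 0.144
grip_force: 30.0
t: 35.35
eef_pos: [553.5, 65.7, 130.3]
tcp_rot: [-3.141, 0.135, 1.358]
ft_force: [2.3, 1.7, 4.4]
opening: 0.147
grip_force: 30.0
```

```bash
python3 -m inch '[[[0,0,0.01],0,1],[[0,0,0.01],0,1],[[0,0,0.01],0,1],[[0,0,0],0,1],[[0,0,0],0,1],[[0,0,0],0,1],[[0,0,0],0,1],[[0,0,0],0,1],[[0,0,0],0,1],[[0,0,0],0,1]]'
```

```text
t: 36.6
eef_pos: [553.8, 65.6, 129.5]
tcp_rot: [3.141, 0.134, 1.358]
ft_force: [0.6, 2.6, 15.0]
opening: 0.141
grip_force: 30.0
```

The button started at about 2.5 N and rose to about 6 N over 7 mm, then reached its hard stop. It is held there at about 15 N with the grip at 30 N, so I'm handing in.

```bash
python3 -c "
from h import *
print(env.job_done())"
```

```text
the job is handed in; nothing more can be done
None
```

I handed the job in at about 37 s: the shutter is open to its stop, and the gripped punch holds the reset button on its hard stop through the port, at about 15 N. The hand-in call did not return a verdict.

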